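# Back off a knurled lock wheel and swing the clamp strap clear

### The arm

A 6-joint arm with a two-finger parallel gripper is mounted at the origin on a cart in front of the work surface, level with it; the furniture and walls round the work are solid. World frame = base frame: x ahead of the robot, y to its left, z up, the work surface at z = 0. Lengths are in m, angles in rad, forces in N, time in s.
With the tool pointing down it reaches from about 0.375 to 0.975 m from the base axis. Payload 3.8 kg.
Tool frame: the origin (TCP) lies at the very end of the fingers, on their centre line; the grasp point (between the pads) lies 19 mm behind it; z points along the fingers, y is the line along which they close (so a half turn about z gives the same grasp; the last joint's range is limited). The gripper opens to 85 mm and grips with 20 to 120 N. Pads are 22 mm wide; open, the fingers measure 114 mm over their backs; the gripper's body (76 mm by 85 mm) begins 54 mm behind the grasp point. The pads swing forward as they close: fully open they stand 13 mm farther back than shut.
Start: joints at [-0.037, 0.264, 1.604, -0, 1.274, -0.037], TCP at [0.675, -0, 0.231] pointing down, gripper open.
Joint ranges: [-2.63, 2.63], [-0.94, 2.18], [0.31, 2.57], [-1.31, 4.45], [0, 2.66], [-2.55, 2.55]. Speed limits (rad/s): [2.57, 2.57, 3.14, 3.14, 3.14, 3.14].

### API

Orientations are given as a rotation vector (axis times angle).
In Python, from workcell import monitor, viewer, workorder gives the robot as it stands.
- The arm moves only by the tool jog_arm, never from a script. Its argument "commands" is a list of rows, each an object with "travel": the shift along the tool's x, y, z in mm, a list of three; "rot": the turn, a rotation vector about the tool's x, y, z in degrees, a list of three; "claw": the closure in counts, from 0 (fully open) to 255 (shut). A call has exactly 5 rows; each row shifts and turns the commanded pose from where the row before left it, along the tool's axes as they then stand; what a row does not reach is not made up. A row lasts 1/10 s, in which the tool goes at most 50 mm and 8.59 degrees, less where a joint would pass 70% of its speed; a pose out of reach is approached as far as the arm can. A call is refused whole if a number of a shift passes 50 or a number of a turn 8.59, either way. A call with a gripper value outside its range is refused whole. The fingers move at their own pace and stop on an object; "force" is the grip in N (left out, the last holds). Time passes only in rows, so rows that do not move let the fingers close, or fill a call up. It gives the time, the measured TCP pose, the force, the opening and the grip force at its end, in the units of the state.
- monitor.read_state(): the state, without advancing time (a new reading comes with each control period).
- viewer.read_camera(name): name is "side" or "top"; returns a dict with "color" (400x640x3 uint8, blue, green, red), "camera_matrix" (3x3 intrinsics, pixels), "R" (3x3) and "t" (3): a world point X has camera coordinates R X + t. Camera axes: x right, y down, z forward; pixel columns grow to the right and rows downward; lengths in m; the calibration is good to about 2 mm. A picture is of the moment at which its call begins. There is no depth.
- workorder.finish_job(): hands the job in; it is judged then, once.
The state is a dict: "time": time; "q": joint angles; "joint_vel": joint speeds; "joint_torque": joint torques, N m; "tool_pos": TCP position; "tcp_rot": TCP orientation; "wrist_force": force on the tool from outside, world axes, zero at the start; "torque": the same for the moment, N m; "width": opening from 0.0 (shut) to 1.0 (fully open); "grip_force": force on a finger pad.
Only numpy, scipy, OpenCV 4.12 (cv2) and the standard library are available. Lean on these libraries where they do the work, as an engineer would, in place of code of your own. Each camera call takes 0.05 s, during which the arm holds its last target. There are 200 camera calls.

### The job

Release the clamp that holds the watch movement: with a fingertip against its knurled rim, roll the lock wheel anticlockwise (seen from above) until the dark mark on its top comes round to the fixed white pointer for the second time, and leave it lined up there. Then, with a fingertip, push the free tail of the clamp strap so that the strap swings a quarter turn anticlockwise to its stop and uncovers the movement. Do not pinch, lift or carry anything, press gently, leave the movement in its nest and the things lying around where they are, and finish clear of everything.

Things in the scene. Friction and masses are not known exactly. Their poses are not given: they have to be found in the camera images.
- clamp_base: fixed clamp fixture: aluminium base plate 84 (its x) x 176 (its y) x 16 mm high, screwed down; origin at the centre of its underside, on the vertical axis of wheel and strap. A stud 12 mm thick stands on this axis, its top at z 76 mm. A steel stop block 24 x 24 mm, top at z 38 mm, stands at its (-x, -y) side (centre 21.5, 21.5 mm from the axis) and carries the white pointer
- wheel_center (a point): centre of the knurled steel lock wheel (half-way up its rim, on its axis). The wheel is 56 mm in diameter over 30 small ribs and 20 mm thick, its rim at z 44 to 64 mm when tight; it turns about the vertical axis with a light friction (0.02 N m) and stays where it is left. It rises 2 mm a turn on its thread. Clear all round at rim height: nothing but the stud stands higher than its underside; the strap below it has its top 7 mm beneath the wheel's underside
- lock_wheel (a joint): turn of the wheel in rad, growing anticlockwise from above (loosening): 0 = tight with the mark at the pointer, 6.28 = mark at the pointer for the first time, 12.57 = for the second time; end of thread at 18.85. It starts between 2.5 and 4.7 (the mark turned away from the pointer)
- wheel_mark (a point): outer end of the dark mark, a radial line 14 mm long and 5 mm wide on top of the wheel
- pointer_tip (a point): tip of the fixed white pointer, a bar at z 36 to 39 mm that sticks out under the wheel's rim to 61 mm from the axis, in the direction halfway between -x and -y of the base
- strap (a joint): swing of the strap in rad, growing anticlockwise from above: 0 = foot over the movement, 1.57 = against the stop, square to the base plate and clear of the movement. Friction 0.05 N m, it stays where it is left
- strap_tail (a point): on the top of the strap's free tail, 65 mm from the axis (the tail ends at 79 mm; at the start it points to the base's +y). The dark steel strap is 16 mm wide, 158 mm long and 8 mm thick, its underside at z 29 mm when tight; it rises with the wheel. It turns about the stud below the wheel; when swung, the tail moves first to the base's -x and ends pointing there
- watch_movement: loose round watch movement in its holder, 36 mm in diameter, 9 mm high, lying in a brass nest ring on the base plate (z 16 mm) 62 mm from the axis towards the base's -y, under the strap's foot; origin at the centre of its underside. Must stay there
- loupe: loose eye loupe, 35 mm in diameter, 30 mm high, bystander beside the base; origin at the centre of its underside
- die_block: loose black block 18 x 40 x 8 mm, bystander beside the base; origin at the centre of its underside
- oil_cups: loose oil cup stand 30 x 82 x 24 mm, bystander behind; origin at the centre of its underside
- case_opener: loose case wrench 30 x 126 x 13 mm lying flat, bystander behind; origin at the centre of its underside
- watch_black: loose wristwatch 68 x 78 x 50 mm, bystander in front to the right; origin at the centre of its underside

How it is judged:
By the outcome, as a careful person would: the job done as asked, in the order asked, and still so for the second after the job is handed in, with the robot touching nothing.
It also fails if it takes over 72 s, if anything falls off the work surface, if the arm or the gripper's body presses on something with over 40 N, if the wrist force passes 120 N, or if a joint passes its speed limit or range.

## Working session

There is one attempt and no reset: what is moved stays moved. The work goes in short steps, Python scripts to look and compute and a tool call to move; the robot and the scene stay as the last step left them, time stands still between calls to the robot, and variables do not carry over. Pictures are saved under pics/ and viewed, at most 10 in all, crops included, and the job is handed in when it is done.

Besides the shell and the picture viewer there is one more tool, called after "Call:" by a JSON object that holds its "method" and its "body", one argument or row to a line. jog_arm: Moves the arm, as the interface text tells. Its arguments: {"type":"object","properties":{"commands":{"type":"array","items":{"type":"object","properties":{"travel":{"type":"array","items":{"type":"number"}},"rot":{"type":"array","items":{"type":"number"}},"claw":{"type":"number"}}}},"force":{"type":"number"}},"required":["commands"]}

```bash
mkdir -p pics; ls; python3 - <<'E'
from workcell import monitor, viewer, workorder
import cv2,numpy as np,json
s=monitor.read_state();print({k:np.round(v,3).tolist() for k,v in s.items()})
for n in("top","side"):
    c=viewer.read_camera(n);cv2.imwrite(f"pics/{n}0.png",c["color"])
    print(n,np.round(c["camera_matrix"],1).tolist(),np.round(c["R"],4).tolist(),np.round(c["t"],4).tolist())
    np.savez(f"{n}.npz",K=c["camera_matrix"],R=c["R"],t=c["t"])
E
```

```text
pics
{'time': 0.0, 'q': [-0.037, 0.265, 1.605, 0.0, 1.274, -0.037], 'joint_vel': [-0.0, 0.001, 0.001, -0.001, 0.0, 0.0], 'joint_torque': [0.001, -51.512, -36.731, -0.0, 0.013, 0.0], 'tool_pos': [0.674, 0.0, 0.23], 'tcp_rot': [-2.22, -2.22, 0.002], 'wrist_force': [-0.099, 0.416, -0.668], 'torque': [0.018, -0.006, 0.001], 'grip_force': 0.0, 'width': 0.999}
top [[464.7, 0.0, 318.2], [0.0, 464.7, 200.9], [0.0, 0.0, 1.0]] [[-0.0053, -0.9997, -0.0254], [-0.9852, 0.0096, -0.1712], [0.1714, 0.0241, -0.9849]] [-0.0835, 0.567, 1.0113]
side [[363.6, 0.0, 316.5], [0.0, 363.6, 202.4], [0.0, 0.0, 1.0]] [[-0.8133, -0.5815, -0.0188], [-0.199, 0.3083, -0.9302], [0.5467, -0.7529, -0.3665]] [0.4064, 0.1924, 0.4819]
```

View pics/top0.png

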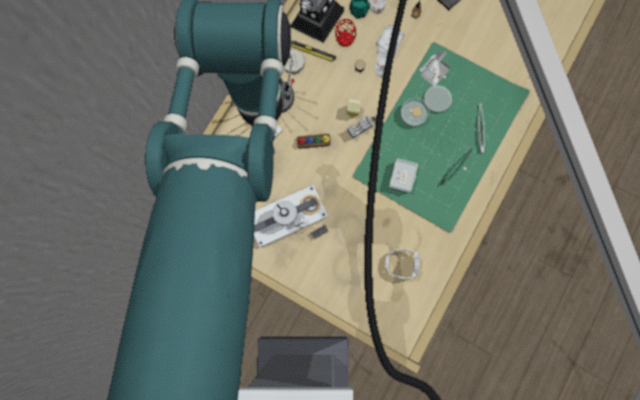

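View pics/side0.png

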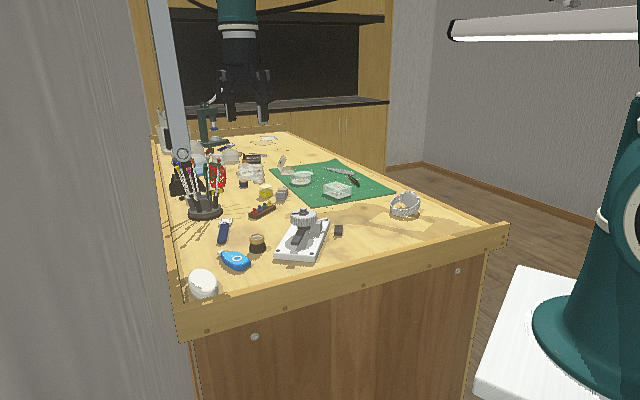

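```bash
python3 - <<'E'
import cv2,numpy as np
t=cv2.imread("pics/top0.png")[180:250,240:340];s=cv2.imread("pics/side0.png")[195:275,230:350]
a=cv2.resize(t,(800,560),interpolation=cv2.INTER_CUBIC);cv2.imwrite("pics/c0.png",a)
b=cv2.resize(s,(800,533),interpolation=cv2.INTER_CUBIC);cv2.imwrite("pics/c1.png",b)
E
```

```text
(no output)
```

View pics/c0.png

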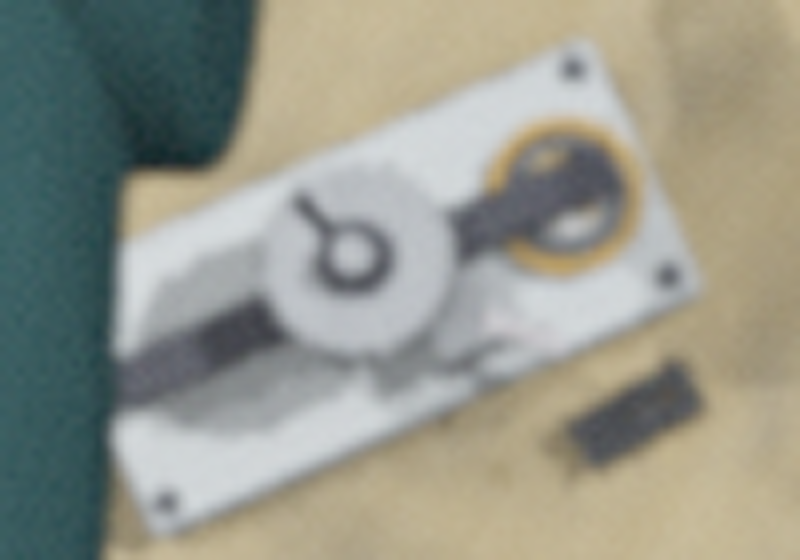

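View pics/c1.png

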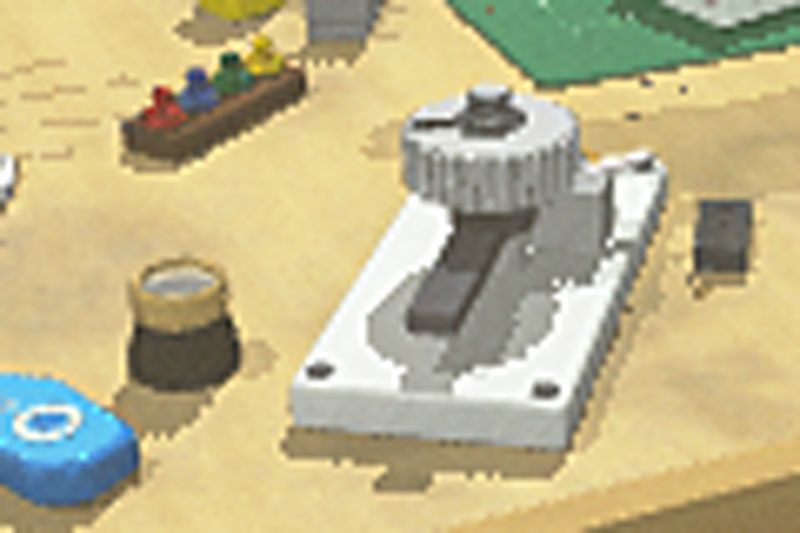

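```bash
cat > h.py <<'E'
import numpy as np,cv2
def ray(n,u,v,z):
    d=np.load(f"{n}.npz");K,R,t=d["K"],d["R"],d["t"]
    c=-R.T@t; r=R.T@np.linalg.solve(K,[u,v,1]); return c+r*(z-c[2])/r[2]
def proj(n,X):
    d=np.load(f"{n}.npz");p=d["K"]@(d["R"]@np.asarray(X)+d["t"]);return p[:2]/p[2]
E
python3 - <<'E'
from h import *
T=lambda u,v,z:ray("top",(u+.5)/8-.5+240,(v+.5)/8-.5+180,z)
S=lambda u,v,z:ray("side",(u+.5)/6.667-.5+230,(v+.5)/6.667-.5+195,z)
P=dict(cA=T(585,40,.016),cB=T(703,287,.016),cC=T(163,537,.016),wheel=T(360,257,.066),mark=T(300,198,.066),stud=T(352,253,.076),mov=T(567,195,.025))
for k,v in P.items():print(k,np.round(v,4))
Q=dict(wheel=S(491,125,.066),stud=S(491,95,.076),mark=S(416,124,.066),c1=S(292,400,.016),c2=S(570,425,.016),c3=S(665,165,.016))
for k,v in Q.items():print('s',k,np.round(v,4))
B,C,A=P['cB'],P['cC'],P['cA']
print(np.linalg.norm(B-C),np.linalg.norm(A-B),(A+C)/2,"yaw",np.degrees(np.arctan2(*(C-B)[1::-1]))-90)
w=P['wheel'];m=P['mark']-w;print(np.degrees(np.arctan2(m[1],m[0])))
for k in['stud']:
  m=P['mark']-P['stud']
m=Q['mark']-Q['wheel'];print(np.degrees(np.arctan2(m[1],m[0])))
E
```

```text
cA [ 0.6112 -0.0743  0.016 ]
cB [ 0.5372 -0.1085  0.016 ]
cC [0.4655 0.0485 0.016 ]
wheel [ 0.5394 -0.013   0.066 ]
mark [0.5563 0.004  0.066 ]
stud [ 0.539  -0.0117  0.076 ]
mov [ 0.5633 -0.0692  0.025 ]
s wheel [ 0.536  -0.0056  0.066 ]
s stud [ 0.5359 -0.0059  0.076 ]
s mark [0.5562 0.0066 0.066 ]
s c1 [0.5342 0.0935 0.016 ]
s c2 [0.4594 0.0605 0.016 ]
s c3 [ 0.5359 -0.1024  0.016 ]
0.17254076956351472 0.08150355208084224 [ 0.5383327  -0.01288726  0.016     ] yaw 24.543508312836096
45.16754529079038
31.136931571552648
```

Call:
{"method": "jog_arm", "body": {
  "commands": [
    {"travel": [-7,-14,18],"claw": 255},
    {"travel": [-7,-14,18],"claw": 255},
    {"travel": [-7,-14,18],"claw": 255},
    {"travel": [-7,-14,18],"claw": 255},
    {"travel": [-7,-14,18],"claw": 255}
  ],
  "force": 20
}}

```text
$.commands[0]: bad value
```

Call:
{"method": "jog_arm", "body": {
  "commands": [
    {"travel": [-7,-14,18],"claw": 255},
    {"travel": [-7,-14,18],"claw": 255},
    {"travel": [-7,-14,18],"claw": 255},
    {"travel": [-7,-14,18],"claw": 255},
    {"travel": [-6,-10,17],"claw": 255}
  ]
}}

```text
$.commands[0]: bad value
```

Call:
{"method": "jog_arm", "body": {
  "commands": [
    {"travel": [2,0,0],"claw": 255},
    {"travel": [2,0,0],"claw": 255},
    {"travel": [2,0,0],"claw": 255},
    {"travel": [1,0,0],"claw": 255},
    {"travel": [0,0,0],"claw": 255}
  ]
}}

```text
$.commands[0]: bad value
```

Call:
{"method": "jog_arm", "body": {
  "commands": [
    {"travel": [-7,-14,18],"rot": [0,0,0],"claw": 255},
    {"travel": [-7,-14,18],"rot": [0,0,0],"claw": 255},
    {"travel": [-7,-14,18],"rot": [0,0,0],"claw": 255},
    {"travel": [-7,-14,18],"rot": [0,0,0],"claw": 255},
    {"travel": [-7,-14,18],"rot": [0,0,0],"claw": 255}
  ],
  "force": 20
}}

```text
time: 0.6
tool_pos: [0.6039, -0.0352, 0.14]
tcp_rot: [-2.221, -2.221, 0.001]
wrist_force: [0.1, -0.2, -0.7]
width: 0.144
grip_force: 0.0
```

Call:
{"method": "jog_arm", "body": {
  "commands": [
    {"travel": [-7,-14,18],"rot": [0,0,0],"claw": 255},
    {"travel": [-7,-14,18],"rot": [0,0,0],"claw": 255},
    {"travel": [-7,-14,18],"rot": [0,0,0],"claw": 255},
    {"travel": [-7,-14,18],"rot": [0,0,0],"claw": 255},
    {"travel": [-6,-10,17],"rot": [0,0,0],"claw": 255}
  ]
}}

```text
time: 1.1
tool_pos: [0.5373, -0.0691, 0.0509]
tcp_rot: [-2.221, -2.22, 0.002]
wrist_force: [-0.0, -0.1, -0.4]
width: 0.001
grip_force: 0.0
```

Call:
{"method": "jog_arm", "body": {
  "commands": [
    {"travel": [2,0,0],"rot": [0,0,0],"claw": 255},
    {"travel": [2,0,0],"rot": [0,0,0],"claw": 255},
    {"travel": [2,0,0],"rot": [0,0,0],"claw": 255},
    {"travel": [1,0,0],"rot": [0,0,0],"claw": 255},
    {"travel": [0,0,0],"rot": [0,0,0],"claw": 255}
  ]
}}

```text
time: 1.6
tool_pos: [0.5402, -0.0616, 0.0533]
tcp_rot: [2.219, 2.221, 0.002]
wrist_force: [-0.7, 0.7, 0.6]
width: 0.003
grip_force: 0.0
```

```bash
python3 - <<'E'
from workcell import monitor, viewer
import cv2,numpy as np
for n in("top","side"):
    im=viewer.read_camera(n)["color"];cv2.imwrite(f"pics/{n}1.png",im)
    s=monitor.read_state();print(np.round(s['tool_pos'],4),np.round(s['wrist_force'],2),np.round(s['q'],3))
    if n=="top":a=cv2.resize(im[180:250,240:340],(560,392),interpolation=cv2.INTER_CUBIC)
    else:b=cv2.resize(im[160:260,230:350],(480,400),interpolation=cv2.INTER_CUBIC)[:392]
cv2.imwrite("pics/c2.png",cv2.resize(np.hstack([a[:, :]*1,b])[:, :],(800,302)))
E
```

```text
[ 0.54   -0.0618  0.0531] [ 0.2   0.28 -0.08] [-0.16   0.196  2.046 -0.     0.898 -0.16 ]
[ 0.5397 -0.0618  0.0529] [0.33 0.88 0.39] [-0.16   0.196  2.046 -0.     0.898 -0.16 ]
```

View pics/c2.png

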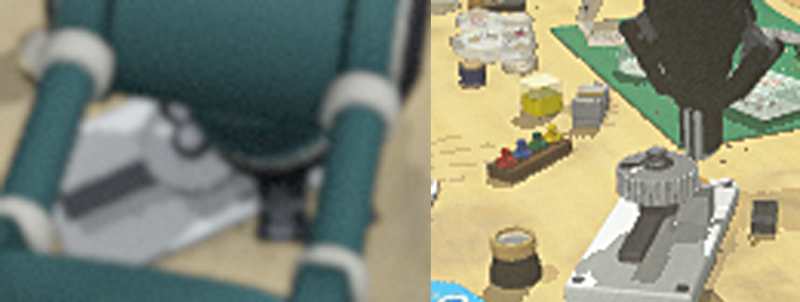

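Call:
{"method": "jog_arm", "body": {
  "commands": [
    {"travel": [2,0,0],"rot": [0,0,0],"claw": 255},
    {"travel": [2,0,0],"rot": [0,0,0],"claw": 255},
    {"travel": [2,0,0],"rot": [0,0,0],"claw": 255},
    {"travel": [1,0,0],"rot": [0,0,0],"claw": 255},
    {"travel": [0,0,0],"rot": [0,0,0],"claw": 255}
  ]
}}

```text
time: 2.2
tool_pos: [0.5389, -0.0548, 0.0522]
tcp_rot: [-2.221, -2.222, 0.0]
wrist_force: [0.4, -0.7, -0.5]
width: 0.002
grip_force: 0.0
```

Call:
{"method": "jog_arm", "body": {
  "commands": [
    {"travel": [1,0,0],"rot": [0,0,0],"claw": 255},
    {"travel": [1,0,0],"rot": [0,0,0],"claw": 255},
    {"travel": [1,0,0],"rot": [0,0,0],"claw": 255},
    {"travel": [0,0,0],"rot": [0,0,0],"claw": 255},
    {"travel": [0,0,0],"rot": [0,0,0],"claw": 255}
  ]
}}

```text
time: 2.7
tool_pos: [0.539, -0.052, 0.0523]
tcp_rot: [-2.221, -2.222, 0.0]
wrist_force: [0.3, 0.0, 0.6]
width: -0.003
grip_force: 0.0
```

Call:
{"method": "jog_arm", "body": {
  "commands": [
    {"travel": [1,0,0],"rot": [0,0,0],"claw": 255},
    {"travel": [1,0,0],"rot": [0,0,0],"claw": 255},
    {"travel": [0,0,0],"rot": [0,0,0],"claw": 255},
    {"travel": [0,0,0],"rot": [0,0,0],"claw": 255},
    {"travel": [0,0,0],"rot": [0,0,0],"claw": 255}
  ]
}}

```text
time: 3.2
tool_pos: [0.539, -0.05, 0.0523]
tcp_rot: [2.221, 2.221, -0.0]
wrist_force: [0.1, -0.2, 0.5]
width: 0.003
grip_force: 0.0
```

Call:
{"method": "jog_arm", "body": {
  "commands": [
    {"travel": [1,0,0],"rot": [0,0,0],"claw": 255},
    {"travel": [1,0,0],"rot": [0,0,0],"claw": 255},
    {"travel": [0,0,0],"rot": [0,0,0],"claw": 255},
    {"travel": [0,0,0],"rot": [0,0,0],"claw": 255},
    {"travel": [0,0,0],"rot": [0,0,0],"claw": 255}
  ]
}}

```text
time: 3.7
tool_pos: [0.5391, -0.0489, 0.0525]
tcp_rot: [2.22, 2.221, -0.001]
wrist_force: [-0.2, -5.4, 0.5]
width: 0.0
grip_force: 2.6
```

Call:
{"method": "jog_arm", "body": {
  "commands": [
    {"travel": [1,0,0],"rot": [0,0,0],"claw": 255},
    {"travel": [0,0,0],"rot": [0,0,0],"claw": 255},
    {"travel": [0,0,0],"rot": [0,0,0],"claw": 255},
    {"travel": [0,0,0],"rot": [0,0,0],"claw": 255},
    {"travel": [0,0,0],"rot": [0,0,0],"claw": 255}
  ]
}}

```text
time: 4.2
tool_pos: [0.5392, -0.0485, 0.0526]
tcp_rot: [2.219, 2.221, -0.002]
wrist_force: [-0.6, -8.1, 1.3]
width: -0.001
grip_force: 3.7
```

Call:
{"method": "jog_arm", "body": {
  "commands": [
    {"travel": [0,5.2,0],"rot": [0,0,-8],"claw": 255},
    {"travel": [0.2,5.2,0],"rot": [0,0,-8],"claw": 255},
    {"travel": [0.4,5.2,0],"rot": [0,0,-8],"claw": 255},
    {"travel": [0.4,5.2,0],"rot": [0,0,-8],"claw": 255},
    {"travel": [0.4,5.2,0],"rot": [0,0,-8],"claw": 255}
  ]
}}

```text
time: 4.7
tool_pos: [0.5649, -0.0398, 0.0529]
tcp_rot: [1.318, 2.847, -0.0]
wrist_force: [3.4, -4.2, -1.2]
width: -0.004
grip_force: 2.8
```

```bash
cat >> h.py <<'E'
def rep(C=(0.538,-0.0095)):
    from workcell import monitor
    from scipy.spatial.transform import Rotation as Ro
    s=monitor.read_state();R=Ro.from_rotvec(s['tcp_rot']).as_matrix()
    p=np.array(s['tool_pos']);d=p[:2]-C;f=np.array(s['wrist_force'])
    print("t",s['time'],"p",p.round(4),"yaw",np.degrees(np.arctan2(R[1,0],R[0,0])).round(1),"d",np.linalg.norm(d).round(4),
      "toolframe ctr",(R.T[:2,:2]@(-d)*1000).round(1),"F tool",(R.T@f).round(1),"q",np.round(s['q'],2),"torque",np.round(s['torque'],2))
E
python3 -c "
from h import *;rep()"
```

```text
t 4.7 p [ 0.5649 -0.0398  0.0529] yaw 130.3 d 0.0405 toolframe ctr [40.5 -0.9] F tool [-5.4 -0.2  1.2] q [-0.11  0.23  2.   -0.    0.9  -0.82] torque [-0.81 -0.48 -0.03]
```

Call:
{"method": "jog_arm", "body": {
  "commands": [
    {"travel": [0.4,5.2,0],"rot": [0,0,-8],"claw": 255},
    {"travel": [0.4,5.2,0],"rot": [0,0,-8],"claw": 255},
    {"travel": [0.4,5.2,0],"rot": [0,0,-8],"claw": 255},
    {"travel": [0.4,5.2,0],"rot": [0,0,-8],"claw": 255},
    {"travel": [0.4,5.2,0],"rot": [0,0,-8],"claw": 255}
  ]
}}

```text
time: 5.2
tool_pos: [0.5782, -0.0165, 0.0532]
tcp_rot: [0.265, 3.125, 0.0]
wrist_force: [4.5, -2.1, -0.5]
width: 0.001
grip_force: 2.2
```

```bash
python3 - <<'E'
from h import *
from workcell import viewer
im=viewer.read_camera("side")["color"];cv2.imwrite("pics/s2.png",im)
cv2.imwrite("pics/c3.png",cv2.resize(im[180:260,230:350],(600,400),interpolation=cv2.INTER_CUBIC));rep()
E
```

```text
t 5.25 p [ 0.5782 -0.0157  0.0531] yaw 170.6 d 0.0407 toolframe ctr [40.7 -0.4] F tool [-4.5 -0.7  0.6] q [-0.07  0.25  1.97  0.    0.91 -1.48] torque [-0.21 -0.78 -0.05]
```

View pics/c3.png

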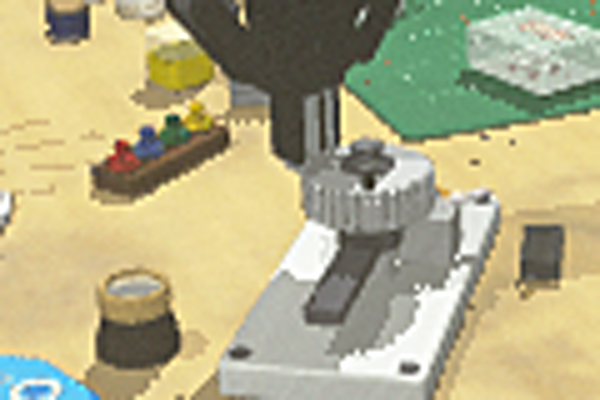

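Call:
{"method": "jog_arm", "body": {
  "commands": [
    {"travel": [0.4,5.2,0],"rot": [0,0,-8],"claw": 255},
    {"travel": [0.4,5.2,0],"rot": [0,0,-8],"claw": 255},
    {"travel": [0.4,5.2,0],"rot": [0,0,-8],"claw": 255},
    {"travel": [0.4,5.2,0],"rot": [0,0,-8],"claw": 255},
    {"travel": [0.4,5.2,0],"rot": [0,0,-8],"claw": 255}
  ]
}}

```text
time: 5.75
tool_pos: [0.573, 0.0095, 0.0532]
tcp_rot: [-0.816, 3.029, 0.0]
wrist_force: [3.6, 1.0, 0.5]
width: 0.004
grip_force: 1.8
```

```bash
python3 -c "
from h import *;rep()"
```

```text
t 5.75 p [0.573  0.0095 0.0532] yaw -149.9 d 0.0398 toolframe ctr [39.8  1.1] F tool [-3.6 -0.9 -0.5] q [-0.03  0.24  1.98  0.    0.91 -2.13] torque [ 0.24 -0.56 -0.02]
```

Call:
{"method": "jog_arm", "body": {
  "commands": [
    {"travel": [0.4,5.2,0],"rot": [0,0,-8],"claw": 255},
    {"travel": [0,0,0],"rot": [0,0,0],"claw": 255},
    {"travel": [-5,0,0],"rot": [0,0,0],"claw": 255},
    {"travel": [-10,0,0],"rot": [0,0,0],"claw": 255},
    {"travel": [-5,0,0],"rot": [0,0,0],"claw": 255}
  ]
}}

```text
time: 6.25
tool_pos: [0.584, 0.0256, 0.0518]
tcp_rot: [1.02, -2.97, -0.0]
wrist_force: [0.1, 0.3, -0.0]
width: -0.001
grip_force: 0.0
```

```bash
python3 -c "
from h import *;rep()"
```

```text
t 6.25 p [0.584  0.0256 0.0518] yaw -142.1 d 0.0578 toolframe ctr [57.8  0.5] F tool [-0.3  0.2  0. ] q [ 0.    0.27  1.96 -0.    0.92 -2.23] torque [ 0.05 -0.04  0.01]
```

Call:
{"method": "jog_arm", "body": {
  "commands": [
    {"travel": [0,0,0],"rot": [0,0,7.2],"claw": 255},
    {"travel": [0,0,0],"rot": [0,0,7.2],"claw": 255},
    {"travel": [0,0,0],"rot": [0,0,7.2],"claw": 255},
    {"travel": [0,0,0],"rot": [0,0,7.2],"claw": 255},
    {"travel": [0,0,0],"rot": [0,0,7.2],"claw": 255}
  ]
}}

```text
time: 6.75
tool_pos: [0.5836, 0.0254, 0.0517]
tcp_rot: [0.045, -3.14, 0.0]
wrist_force: [0.9, 0.5, -0.9]
width: 0.001
grip_force: 0.0
```

Call:
{"method": "jog_arm", "body": {
  "commands": [
    {"travel": [0,0,0],"rot": [0,0,7.2],"claw": 255},
    {"travel": [0,0,0],"rot": [0,0,7.2],"claw": 255},
    {"travel": [0,0,0],"rot": [0,0,7.2],"claw": 255},
    {"travel": [0,0,0],"rot": [0,0,7.2],"claw": 255},
    {"travel": [0,0,0],"rot": [0,0,7.2],"claw": 255}
  ]
}}

```text
time: 7.25
tool_pos: [0.5835, 0.0253, 0.0517]
tcp_rot: [-0.928, -3.0, 0.001]
wrist_force: [0.2, 0.4, -0.2]
width: 0.002
grip_force: 0.0
```

Call:
{"method": "jog_arm", "body": {
  "commands": [
    {"travel": [0,0,0],"rot": [0,0,7.2],"claw": 255},
    {"travel": [0,0,0],"rot": [0,0,7.2],"claw": 255},
    {"travel": [0,0,0],"rot": [0,0,7.2],"claw": 255},
    {"travel": [0,0,0],"rot": [0,0,7.2],"claw": 255},
    {"travel": [0,0,0],"rot": [0,0,7.2],"claw": 255}
  ]
}}

```text
time: 7.75
tool_pos: [0.5836, 0.0253, 0.0517]
tcp_rot: [-1.81, -2.567, 0.002]
wrist_force: [0.5, 0.3, -0.1]
width: -0.001
grip_force: 0.0
```

Call:
{"method": "jog_arm", "body": {
  "commands": [
    {"travel": [0,0,0],"rot": [0,0,7.2],"claw": 255},
    {"travel": [0,0,0],"rot": [0,0,7.2],"claw": 255},
    {"travel": [0,0,0],"rot": [0,0,7.2],"claw": 255},
    {"travel": [0,0,0],"rot": [0,0,7.2],"claw": 255},
    {"travel": [0,0,0],"rot": [0,0,7.2],"claw": 255}
  ]
}}

```text
time: 8.25
tool_pos: [0.5836, 0.0253, 0.0517]
tcp_rot: [-2.515, -1.882, 0.002]
wrist_force: [0.3, 0.8, 0.3]
width: -0.001
grip_force: 0.0
```

Call:
{"method": "jog_arm", "body": {
  "commands": [
    {"travel": [0,0,0],"rot": [0,0,7.2],"claw": 255},
    {"travel": [0,0,0],"rot": [0,0,7.2],"claw": 255},
    {"travel": [0,0,0],"rot": [0,0,7.2],"claw": 255},
    {"travel": [0,0,0],"rot": [0,0,7.2],"claw": 255},
    {"travel": [0,0,0],"rot": [0,0,7.2],"claw": 255}
  ]
}}

```text
time: 8.75
tool_pos: [0.5836, 0.0253, 0.0517]
tcp_rot: [-2.973, -1.013, 0.002]
wrist_force: [-0.3, -0.9, 1.2]
width: 0.003
grip_force: 0.0
```

```bash
python3 -c "
from h import *;rep()"
```

```text
t 8.75 p [0.5836 0.0253 0.0517] yaw 37.6 d 0.0573 toolframe ctr [-57.3  -0.2] F tool [-0.7  0.5 -1.2] q [ 0.    0.27  1.96 -0.    0.92  0.92] torque [-0.   -0.05  0.02]
```

Call:
{"method": "jog_arm", "body": {
  "commands": [
    {"travel": [-7,0,0],"rot": [0,0,0],"claw": 255},
    {"travel": [-7,0,0],"rot": [0,0,0],"claw": 255},
    {"travel": [-4,0,0],"rot": [0,0,0],"claw": 255},
    {"travel": [-1,0,0],"rot": [0,0,0],"claw": 255},
    {"travel": [0,0,0],"rot": [0,0,0],"claw": 255}
  ]
}}

```text
time: 9.25
tool_pos: [0.5694, 0.014, 0.0524]
tcp_rot: [-2.97, -1.023, -0.003]
wrist_force: [3.9, 2.9, -3.3]
width: -0.002
grip_force: 2.3
```

```bash
python3 -c "
from h import *;rep((.5395,-.01))"
```

```text
t 9.25 p [0.5694 0.014  0.0524] yaw 38.0 d 0.0383 toolframe ctr [-38.3   0.5] F tool [4.9 0.1 3.3] q [-0.02  0.24  1.99  0.    0.91  0.89] torque [ 0.58 -0.55  0.01]
```

Call:
{"method": "jog_arm", "body": {
  "commands": [
    {"travel": [-0.4,-5.2,0],"rot": [0,0,-8],"claw": 255},
    {"travel": [-0.4,-5.2,0],"rot": [0,0,-8],"claw": 255},
    {"travel": [-0.4,-5.2,0],"rot": [0,0,-8],"claw": 255},
    {"travel": [-0.4,-5.2,0],"rot": [0,0,-8],"claw": 255},
    {"travel": [-0.4,-5.2,0],"rot": [0,0,-8],"claw": 255}
  ]
}}

```text
time: 9.75
tool_pos: [0.5469, 0.0272, 0.0523]
tcp_rot: [-2.435, -1.985, 0.0]
wrist_force: [1.3, 0.9, -0.7]
width: -0.001
grip_force: 0.8
```

```bash
python3 -c "
from h import *;rep((.5395,-.01))"
```

```text
t 9.75 p [0.5469 0.0272 0.0523] yaw 78.4 d 0.0379 toolframe ctr [-37.9   0.3] F tool [1.1 1.1 0.7] q [ 0.    0.21  2.04 -0.    0.9   0.21] torque [ 0.27 -0.15  0.01]
```

Call:
{"method": "jog_arm", "body": {
  "commands": [
    {"travel": [-1.2,-5.2,0],"rot": [0,0,-8],"claw": 255},
    {"travel": [-0.6,-5.1,0],"rot": [0,0,-8],"claw": 255},
    {"travel": [-0.5,-5.1,0],"rot": [0,0,-8],"claw": 255},
    {"travel": [-0.5,-5.1,0],"rot": [0,0,-8],"claw": 255},
    {"travel": [-0.5,-5.1,0],"rot": [0,0,-8],"claw": 255}
  ]
}}

```text
time: 10.25
tool_pos: [0.5211, 0.0225, 0.0524]
tcp_rot: [-1.608, -2.697, 0.001]
wrist_force: [-0.1, 3.2, 2.4]
width: 0.001
grip_force: 1.4
```

```bash
python3 -c "
from h import *;rep((.5405,-.0105))"
```

```text
t 10.25 p [0.5211 0.0225 0.0524] yaw 118.4 d 0.0382 toolframe ctr [-38.2   1.4] F tool [ 2.8  1.4 -2.4] q [-0.    0.16  2.09  0.    0.89 -0.5 ] torque [ 0.45  0.13 -0.04]
```

Call:
{"method": "jog_arm", "body": {
  "commands": [
    {"travel": [-0.8,-5.1,0],"rot": [0,0,-8],"claw": 255},
    {"travel": [-0.6,-5.1,0],"rot": [0,0,-8],"claw": 255},
    {"travel": [-0.5,-5.1,0],"rot": [0,0,-8],"claw": 255},
    {"travel": [-0.5,-5.1,0],"rot": [0,0,-8],"claw": 255},
    {"travel": [-0.5,-5.1,0],"rot": [0,0,-8],"claw": 255}
  ]
}}

```text
time: 10.75
tool_pos: [0.5043, 0.0026, 0.0522]
tcp_rot: [-0.589, -3.083, 0.001]
wrist_force: [-2.4, 1.7, 2.0]
width: 0.003
grip_force: 1.3
```

```bash
python3 -c "
from h import *;rep((.5405,-.0105))"
```

```text
t 10.75 p [0.5043 0.0026 0.0522] yaw 158.4 d 0.0385 toolframe ctr [-38.5   1.2] F tool [ 2.9  0.6 -2. ] q [-0.04  0.13  2.12 -0.    0.89 -1.24] torque [ 0.26  0.31 -0.04]
```

Call:
{"method": "jog_arm", "body": {
  "commands": [
    {"travel": [-0.7,-5.1,0],"rot": [0,0,-8],"claw": 255},
    {"travel": [-0.6,-5.1,0],"rot": [0,0,-8],"claw": 255},
    {"travel": [-0.5,-5.1,0],"rot": [0,0,-8],"claw": 255},
    {"travel": [-0.5,-5.1,0],"rot": [0,0,-8],"claw": 255},
    {"travel": [-0.4,-5.1,0],"rot": [0,0,-8],"claw": 255}
  ]
}}

```text
time: 11.25
tool_pos: [0.5039, -0.0231, 0.052]
tcp_rot: [0.501, -3.097, -0.0]
wrist_force: [-3.7, -0.2, 2.4]
width: -0.002
grip_force: 1.5
```

```bash
python3 -c "
from h import *;rep((.5405,-.0105))"
```

```text
t 11.25 p [ 0.5039 -0.0231  0.052 ] yaw -161.6 d 0.0387 toolframe ctr [-38.7   0.4] F tool [ 3.6  0.9 -2.4] q [-0.09  0.13  2.12 -0.    0.89 -1.99] torque [-0.01  0.47  0.07]
```

Call:
{"method": "jog_arm", "body": {
  "commands": [
    {"travel": [-0.4,-5.1,0],"rot": [0,0,-8],"claw": 255},
    {"travel": [0,0,0],"rot": [0,0,0],"claw": 255},
    {"travel": [5,0,0],"rot": [0,0,0],"claw": 255},
    {"travel": [10,0,0],"rot": [0,0,0],"claw": 255},
    {"travel": [5,0,0],"rot": [0,0,0],"claw": 255}
  ]
}}

```text
time: 11.75
tool_pos: [0.4889, -0.0363, 0.0521]
tcp_rot: [0.705, -3.061, -0.0]
wrist_force: [-0.6, -1.1, 0.1]
width: -0.002
grip_force: 0.0
```

```bash
python3 - <<'E'
from h import *
from workcell import viewer
rep((.5405,-.0105))
im=viewer.read_camera("side")["color"];cv2.imwrite("pics/s3.png",im)
cv2.imwrite("pics/c4.png",cv2.resize(im[195:245,270:340],(700,500),interpolation=cv2.INTER_CUBIC))
E
```

```text
t 11.75 p [ 0.4889 -0.0363  0.0521] yaw -154.1 d 0.0577 toolframe ctr [-57.7   0.6] F tool [ 1.  -0.7 -0.1] q [-0.12  0.11  2.15 -0.    0.88 -2.15] torque [ 0.01  0.03 -0.02]
```

View pics/c4.png

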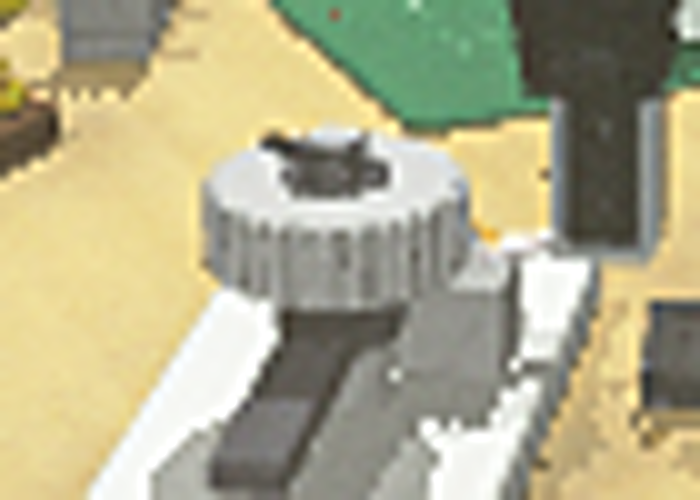

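```bash
cat >> h.py <<'E'
def markang(u,v,z,cu,cv,n="side"):
    a=ray(n,u,v,z)-ray(n,cu,cv,z);return np.linalg.norm(a),np.degrees(np.arctan2(a[1],a[0]))
E
python3 - <<'E'
from h import *
f=lambda u,v:((u+.5)/10-.5+270,(v+.5)/10-.5+195)
z=.067
print(markang(*f(265,139),z,*f(337,176),z) if 0 else markang(*f(265,139),z,*f(337,176)))
print(ray("side",*f(337,176),z))
# predicted pixel of mark end (r=27) for angles with center est
c=ray("side",*f(337,176),z)
for a in range(-20,60,10):
    p=proj("side",c+.027*np.array([np.cos(np.radians(a)),np.sin(np.radians(a)),0]));print(a,((p-[270,195])*10).round(0))
E
```

```text
(np.float64(0.026410961966433052), np.float64(-16.833356214414394))
[ 0.53832867 -0.00868166  0.067     ]
-20 [265. 132.]
-10 [247. 138.]
0 [232. 144.]
10 [219. 152.]
20 [210. 160.]
30 [205. 169.]
40 [203. 178.]
50 [205. 186.]
```

Call:
{"method": "jog_arm", "body": {
  "commands": [
    {"travel": [0,0,0],"rot": [0,0,7.2],"claw": 255},
    {"travel": [0,0,0],"rot": [0,0,7.2],"claw": 255},
    {"travel": [0,0,0],"rot": [0,0,7.2],"claw": 255},
    {"travel": [0,0,0],"rot": [0,0,7.2],"claw": 255},
    {"travel": [0,0,0],"rot": [0,0,7.2],"claw": 255}
  ]
}}

```text
time: 12.3
tool_pos: [0.4899, -0.0361, 0.0524]
tcp_rot: [0.283, 3.128, 0.0]
wrist_force: [0.3, -0.1, -0.2]
width: -0.001
grip_force: 0.0
```

Call:
{"method": "jog_arm", "body": {
  "commands": [
    {"travel": [0,0,0],"rot": [0,0,7.2],"claw": 255},
    {"travel": [0,0,0],"rot": [0,0,7.2],"claw": 255},
    {"travel": [0,0,0],"rot": [0,0,7.2],"claw": 255},
    {"travel": [0,0,0],"rot": [0,0,7.2],"claw": 255},
    {"travel": [0,0,0],"rot": [0,0,7.2],"claw": 255}
  ]
}}

```text
time: 12.8
tool_pos: [0.4899, -0.0361, 0.0524]
tcp_rot: [1.236, 2.888, 0.0]
wrist_force: [-0.2, -0.3, -0.5]
width: 0.001
grip_force: 0.0
```

Call:
{"method": "jog_arm", "body": {
  "commands": [
    {"travel": [0,0,0],"rot": [0,0,7.2],"claw": 255},
    {"travel": [0,0,0],"rot": [0,0,7.2],"claw": 255},
    {"travel": [0,0,0],"rot": [0,0,7.2],"claw": 255},
    {"travel": [0,0,0],"rot": [0,0,7.2],"claw": 255},
    {"travel": [0,0,0],"rot": [0,0,7.2],"claw": 255}
  ]
}}

```text
time: 13.3
tool_pos: [0.4899, -0.0361, 0.0524]
tcp_rot: [2.068, 2.365, 0.001]
wrist_force: [-0.0, -0.1, 0.0]
width: 0.003
grip_force: 0.0
```

Call:
{"method": "jog_arm", "body": {
  "commands": [
    {"travel": [0,0,0],"rot": [0,0,7.2],"claw": 255},
    {"travel": [0,0,0],"rot": [0,0,7.2],"claw": 255},
    {"travel": [0,0,0],"rot": [0,0,7.2],"claw": 255},
    {"travel": [0,0,0],"rot": [0,0,7.2],"claw": 255},
    {"travel": [0,0,0],"rot": [0,0,7.2],"claw": 255}
  ]
}}

```text
time: 13.8
tool_pos: [0.4899, -0.0361, 0.0524]
tcp_rot: [2.698, 1.61, 0.001]
wrist_force: [0.3, 0.2, -0.8]
width: 0.002
grip_force: 0.0
```

Call:
{"method": "jog_arm", "body": {
  "commands": [
    {"travel": [0,0,0],"rot": [0,0,7.2],"claw": 255},
    {"travel": [0,0,0],"rot": [0,0,7.2],"claw": 255},
    {"travel": [0,0,0],"rot": [0,0,7.2],"claw": 255},
    {"travel": [0,0,0],"rot": [0,0,7.2],"claw": 255},
    {"travel": [0,0,0],"rot": [0,0,7.2],"claw": 255}
  ]
}}

```text
time: 14.3
tool_pos: [0.4899, -0.0361, 0.0524]
tcp_rot: [3.063, 0.698, 0.001]
wrist_force: [0.8, -0.5, -0.7]
width: 0.001
grip_force: 0.0
```

Call:
{"method": "jog_arm", "body": {
  "commands": [
    {"travel": [7,0,0],"rot": [0,0,0],"claw": 255},
    {"travel": [7,0,-0.5],"rot": [0,0,0],"claw": 255},
    {"travel": [4,0,-0.5],"rot": [0,0,0],"claw": 255},
    {"travel": [2,0,0],"rot": [0,0,0],"claw": 255},
    {"travel": [0,0,0],"rot": [0,0,0],"claw": 255}
  ]
}}

```text
time: 14.8
tool_pos: [0.5064, -0.0279, 0.0532]
tcp_rot: [3.06, 0.71, -0.007]
wrist_force: [-6.7, -3.6, 5.4]
width: -0.002
grip_force: 3.4
```

```bash
python3 -c "
from h import *;rep((.5405,-.0105))"
```

```text
t 14.8 p [ 0.5064 -0.0279  0.0532] yaw 26.1 d 0.0383 toolframe ctr [38.3 -0.6] F tool [-7.6  0.3 -5.3] q [-0.1   0.14  2.12 -0.    0.89  1.01] torque [-0.58  0.99  0.01]
```

Call:
{"method": "jog_arm", "body": {
  "commands": [
    {"travel": [0,5.2,0],"rot": [0,0,-8],"claw": 255},
    {"travel": [0.4,5.2,0],"rot": [0,0,-8],"claw": 255},
    {"travel": [0.4,5.2,0],"rot": [0,0,-8],"claw": 255},
    {"travel": [0.4,5.2,0],"rot": [0,0,-8],"claw": 255},
    {"travel": [0.4,5.2,0],"rot": [0,0,-8],"claw": 255}
  ]
}}

```text
time: 15.3
tool_pos: [0.5256, -0.0461, 0.0532]
tcp_rot: [2.628, 1.721, -0.004]
wrist_force: [-2.3, -4.6, 1.8]
width: -0.001
grip_force: 2.3
```

```bash
python3 -c "
from h import *;rep((.5405,-.0105))"
```

```text
t 15.3 p [ 0.5256 -0.0461  0.0532] yaw 66.4 d 0.0386 toolframe ctr [38.6 -0.5] F tool [-5.1 -0.3 -1.8] q [-0.13  0.17  2.08 -0.    0.9   0.28] torque [-0.67  0.43  0.03]
```

Call:
{"method": "jog_arm", "body": {
  "commands": [
    {"travel": [0.4,5.2,0],"rot": [0,0,-8],"claw": 255},
    {"travel": [0.4,5.2,0],"rot": [0,0,-8],"claw": 255},
    {"travel": [0.4,5.2,0],"rot": [0,0,-8],"claw": 255},
    {"travel": [0.4,5.2,0],"rot": [0,0,-8],"claw": 255},
    {"travel": [0.4,5.2,0],"rot": [0,0,-8],"claw": 255}
  ]
}}

```text
time: 15.8
tool_pos: [0.5525, -0.0475, 0.0535]
tcp_rot: [1.881, 2.515, -0.001]
wrist_force: [0.2, -2.2, 1.3]
width: -0.003
grip_force: 1.1
```

```bash
python3 -c "
from h import *;rep((.5405,-.0105))"
```

```text
t 15.8 p [ 0.5525 -0.0475  0.0535] yaw 106.4 d 0.0389 toolframe ctr [38.9 -1. ] F tool [-2.2 -0.4 -1.3] q [-0.13  0.21  2.02 -0.    0.9  -0.42] torque [-0.4   0.04  0.04]
```

Call:
{"method": "jog_arm", "body": {
  "commands": [
    {"travel": [0.9,5.2,0],"rot": [0,0,-8],"claw": 255},
    {"travel": [0.5,5.2,0],"rot": [0,0,-8],"claw": 255},
    {"travel": [0.4,5.2,0],"rot": [0,0,-8],"claw": 255},
    {"travel": [0.4,5.2,0],"rot": [0,0,-8],"claw": 255},
    {"travel": [0.4,5.2,0],"rot": [0,0,-8],"claw": 255}
  ]
}}

```text
time: 16.3
tool_pos: [0.5734, -0.0313, 0.0537]
tcp_rot: [0.907, 3.006, -0.0]
wrist_force: [1.2, -1.9, 0.4]
width: 0.0
grip_force: 0.7
```

```bash
python3 -c "
from h import *;rep((.5405,-.0105))"
```

```text
t 16.3 p [ 0.5734 -0.0313  0.0537] yaw 146.4 d 0.0389 toolframe ctr [38.9 -0.9] F tool [-2.  -0.9 -0.4] q [-0.1   0.25  1.98 -0.    0.91 -1.08] torque [-0.22 -0.11  0.06]
```

Call:
{"method": "jog_arm", "body": {
  "commands": [
    {"travel": [0.5,5.2,0],"rot": [0,0,-8],"claw": 255},
    {"travel": [0.5,5.2,0],"rot": [0,0,-8],"claw": 255},
    {"travel": [0.4,5.2,0],"rot": [0,0,-8],"claw": 255},
    {"travel": [0.4,5.2,0],"rot": [0,0,-8],"claw": 255},
    {"travel": [0.4,5.2,0],"rot": [0,0,-8],"claw": 255}
  ]
}}

```text
time: 16.8
tool_pos: [0.5791, -0.0059, 0.0536]
tcp_rot: [-0.176, 3.135, -0.001]
wrist_force: [1.8, -0.9, 0.3]
width: 0.004
grip_force: 0.4
```

```bash
python3 -c "
from h import *;rep((.5405,-.0105))"
```

```text
t 16.8 p [ 0.5791 -0.0059  0.0536] yaw -173.6 d 0.0388 toolframe ctr [38.8 -0.3] F tool [-1.7 -1.1 -0.3] q [-0.05  0.26  1.97 -0.    0.91 -1.74] torque [-0.07 -0.11  0.03]
```

Call:
{"method": "jog_arm", "body": {
  "commands": [
    {"travel": [0.9,5.2,0],"rot": [0,0,-8],"claw": 255},
    {"travel": [0.6,5.2,0],"rot": [0,0,-8],"claw": 255},
    {"travel": [0.4,5.2,0],"rot": [0,0,-8],"claw": 255},
    {"travel": [0.4,5.2,0],"rot": [0,0,-8],"claw": 255},
    {"travel": [0,0,0],"rot": [0,0,0],"claw": 255}
  ]
}}

```text
time: 17.3
tool_pos: [0.5704, 0.0136, 0.0537]
tcp_rot: [-1.025, 2.968, -0.0]
wrist_force: [1.6, 1.1, 0.7]
width: -0.002
grip_force: 0.9
```

Call:
{"method": "jog_arm", "body": {
  "commands": [
    {"travel": [-5,0,0],"rot": [0,0,0],"claw": 255},
    {"travel": [-10,0,0],"rot": [0,0,0],"claw": 255},
    {"travel": [-5,0,0],"rot": [0,0,7.2],"claw": 255},
    {"travel": [0,0,0],"rot": [0,0,7.2],"claw": 255},
    {"travel": [0,0,0],"rot": [0,0,7.2],"claw": 255}
  ]
}}

```text
time: 17.8
tool_pos: [0.5857, 0.0255, 0.0531]
tcp_rot: [0.438, -3.111, -0.0]
wrist_force: [-0.4, -0.2, -0.0]
width: 0.0
grip_force: 0.0
```

```bash
python3 - <<'E'
from h import *
from workcell import viewer
rep((.5405,-.0105))
im=viewer.read_camera("side")["color"];cv2.imwrite("pics/s4.png",im)
cv2.imwrite("pics/c5.png",cv2.resize(im[195:245,270:340],(700,500),interpolation=cv2.INTER_CUBIC))
E
```

```text
t 17.8 p [0.5857 0.0255 0.0531] yaw -164.0 d 0.0578 toolframe ctr [ 53.4 -22.1] F tool [ 0.5 -0.1  0. ] q [ 0.    0.27  1.95  0.    0.92 -1.85] torque [-0.03 -0.03  0.  ]
```

View pics/c5.png

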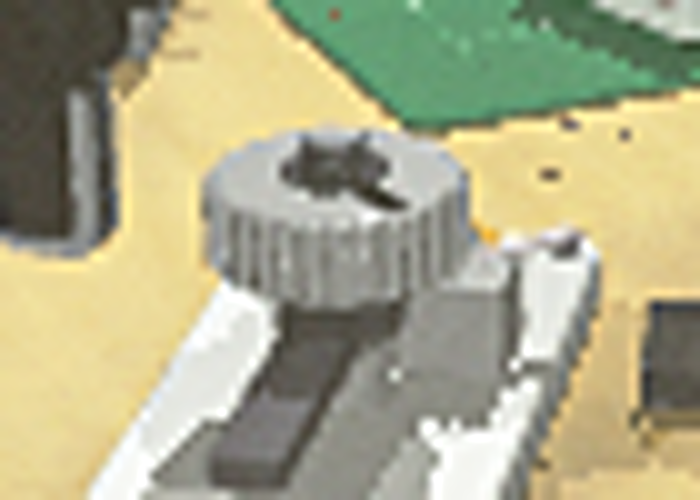

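```bash
cat >> h.py <<'E'
def prof(im,n,c,z,r=(.016,.025)):
    a=np.arange(0,360,2.);g=cv2.cvtColor(im,cv2.COLOR_BGR2GRAY).astype(np.float32);A=[]
    for x in a:
        P=[proj(n,[c[0]+q*np.cos(np.radians(x)),c[1]+q*np.sin(np.radians(x)),z]) for q in np.linspace(*r,7)]
        P=np.array(P,np.float32);A.append(cv2.remap(g,P[:,:1],P[:,1:],cv2.INTER_LINEAR).mean())
    A=np.array(A);d=np.median(A)-A
    i=d.argmax();k=np.arange(i-8,i+9)%180;w=np.clip(d[k]-d.max()*.3,0,None)
    return (a[i]+2*(w*np.arange(-8,9)).sum()/w.sum()).round(1),d.max().round(0),np.sort(d)[-25].round(0)
E
python3 - <<'E'
from h import *
f=lambda u,v:((u+.5)/10-.5+270,(v+.5)/10-.5+195)
c0=ray("side",*f(337,175),.067)[:2];print(c0)
for nm,z in(("side0",.0649),("s2",.0654),("s3",.0665),("s4",.0675)):
    im=cv2.imread(f"pics/{nm}.png")
    print(nm,[prof(im,"side",c0+np.array(o),z) for o in((0,0),(.001,0),(0,.001),(-.001,0))])
im=cv2.imread("pics/top0.png");print([prof(im,"top",c,.0649) for c in((.5394,-.0125),(.5385,-.0125),(.5394,-.0115))])
print(markang(*f(405,202),.0675,*f(337,174)))
# pointer / base yaw: project pointer tip for yaws
for y in(22,24,26):
    t=np.radians(y+225);p=proj("side",[c0[0]+.061*np.cos(t),c0[1]+.061*np.sin(t),.039]);print(y,((p-[270,195])*10).round(0))
E
```

```text
[ 0.53865381 -0.00910528]
side0 [(np.float64(36.2), np.float32(145.0), np.float32(76.0)), (np.float64(38.2), np.float32(133.0), np.float32(71.0)), (np.float64(34.0), np.float32(134.0), np.float32(81.0)), (np.float64(34.4), np.float32(153.0), np.float32(79.0))]
s2 [(np.float64(128.0), np.float32(93.0), np.float32(36.0)), (np.float64(130.2), np.float32(94.0), np.float32(31.0)), (np.float64(129.8), np.float32(80.0), np.float32(32.0)), (np.float64(125.8), np.float32(87.0), np.float32(37.0))]
s3 [(np.float64(338.3), np.float32(154.0), np.float32(41.0)), (np.float64(337.7), np.float32(151.0), np.float32(35.0)), (np.float64(335.6), np.float32(154.0), np.float32(43.0)), (np.float64(339.1), np.float32(155.0), np.float32(43.0))]
s4 [(np.float64(159.4), np.float32(107.0), np.float32(19.0)), (np.float64(160.5), np.float32(115.0), np.float32(16.0)), (np.float64(162.3), np.float32(102.0), np.float32(21.0)), (np.float64(158.4), np.float32(96.0), np.float32(22.0))]
[(np.float64(46.4), np.float32(65.0), np.float32(2.0)), (np.float64(44.5), np.float32(67.0), np.float32(2.0)), (np.float64(44.2), np.float32(62.0), np.float32(3.0))]
(np.float64(0.021016642252606334), np.float64(168.92080257680786))
22 [579. 227.]
24 [573. 224.]
26 [567. 221.]
```

Call:
{"method": "jog_arm", "body": {
  "commands": [
    {"travel": [0,0,0],"rot": [0,0,7.2],"claw": 255},
    {"travel": [0,0,0],"rot": [0,0,7.2],"claw": 255},
    {"travel": [0,0,0],"rot": [0,0,7.2],"claw": 255},
    {"travel": [0,0,0],"rot": [0,0,7.2],"claw": 255},
    {"travel": [0,0,0],"rot": [0,0,7.2],"claw": 255}
  ]
}}

```text
time: 18.35
tool_pos: [0.5854, 0.0253, 0.0531]
tcp_rot: [-0.541, -3.094, 0.0]
wrist_force: [-0.2, 0.4, 0.1]
width: -0.0
grip_force: 0.0
```

Call:
{"method": "jog_arm", "body": {
  "commands": [
    {"travel": [0,0,0],"rot": [0,0,7.2],"claw": 255},
    {"travel": [0,0,0],"rot": [0,0,7.2],"claw": 255},
    {"travel": [0,0,0],"rot": [0,0,7.2],"claw": 255},
    {"travel": [0,0,0],"rot": [0,0,7.2],"claw": 255},
    {"travel": [0,0,0],"rot": [0,0,7.2],"claw": 255}
  ]
}}

```text
time: 18.85
tool_pos: [0.5855, 0.0253, 0.0531]
tcp_rot: [-1.471, -2.776, 0.0]
wrist_force: [-0.6, 0.2, 0.8]
width: 0.0
grip_force: 0.0
```

Call:
{"method": "jog_arm", "body": {
  "commands": [
    {"travel": [0,0,0],"rot": [0,0,7.2],"claw": 255},
    {"travel": [0,0,0],"rot": [0,0,7.2],"claw": 255},
    {"travel": [0,0,0],"rot": [0,0,7.2],"claw": 255},
    {"travel": [0,0,0],"rot": [0,0,7.2],"claw": 255},
    {"travel": [0,0,0],"rot": [0,0,7.2],"claw": 255}
  ]
}}

```text
time: 19.35
tool_pos: [0.5855, 0.0253, 0.0531]
tcp_rot: [-2.257, -2.186, 0.0]
wrist_force: [0.1, 0.1, 0.3]
width: 0.003
grip_force: 0.0
```

Call:
{"method": "jog_arm", "body": {
  "commands": [
    {"travel": [0,0,0],"rot": [0,0,7.2],"claw": 255},
    {"travel": [0,0,0],"rot": [0,0,7.2],"claw": 255},
    {"travel": [0,0,0],"rot": [0,0,7.2],"claw": 255},
    {"travel": [0,0,0],"rot": [0,0,7.2],"claw": 255},
    {"travel": [0,0,0],"rot": [0,0,7.2],"claw": 255}
  ]
}}

```text
time: 19.85
tool_pos: [0.5854, 0.0253, 0.0531]
tcp_rot: [-2.821, -1.381, 0.0]
wrist_force: [0.3, 0.3, 0.7]
width: -0.002
grip_force: 0.0
```

Call:
{"method": "jog_arm", "body": {
  "commands": [
    {"travel": [0,0,0],"rot": [0,0,7.2],"claw": 255},
    {"travel": [0,0,0],"rot": [0,0,7.2],"claw": 255},
    {"travel": [-5,0,0],"rot": [0,0,0],"claw": 255},
    {"travel": [-5,0,0],"rot": [0,0,0],"claw": 255},
    {"travel": [-5,0,0],"rot": [0,0,0],"claw": 255}
  ]
}}

```text
time: 20.35
tool_pos: [0.5728, 0.0157, 0.0531]
tcp_rot: [-2.969, -1.026, 0.001]
wrist_force: [0.6, 0.2, 0.1]
width: 0.0
grip_force: 0.0
```

Call:
{"method": "jog_arm", "body": {
  "commands": [
    {"travel": [-3,0,0],"rot": [0,0,0],"claw": 255},
    {"travel": [-1,0,0],"rot": [0,0,0],"claw": 255},
    {"travel": [-1,0,0],"rot": [0,0,0],"claw": 255},
    {"travel": [0,0,0],"rot": [0,0,0],"claw": 255},
    {"travel": [0,0,0],"rot": [0,0,0],"claw": 255}
  ]
}}

```text
time: 20.85
tool_pos: [0.57, 0.0132, 0.0535]
tcp_rot: [2.97, 1.023, 0.002]
wrist_force: [2.9, 3.4, -1.7]
width: -0.001
grip_force: 2.3
```

```bash
python3 -c "
from h import *;rep((.5405,-.0105))"
```

```text
t 20.85 p [0.57   0.0132 0.0535] yaw 38.0 d 0.0379 toolframe ctr [-37.9   0.5] F tool [ 4.4 -0.9  1.8] q [-0.02  0.24  1.99  0.    0.91  0.89] torque [ 0.51 -0.57 -0.02]
```

Call:
{"method": "jog_arm", "body": {
  "commands": [
    {"travel": [-0.5,-5.2,0],"rot": [0,0,-8],"claw": 255},
    {"travel": [-0.5,-5.2,0],"rot": [0,0,-8],"claw": 255},
    {"travel": [-0.5,-5.2,0],"rot": [0,0,-8],"claw": 255},
    {"travel": [-0.5,-5.2,0],"rot": [0,0,-8],"claw": 255},
    {"travel": [-0.5,-5.2,0],"rot": [0,0,-8],"claw": 255}
  ]
}}

```text
time: 21.35
tool_pos: [0.5476, 0.0266, 0.0537]
tcp_rot: [-2.436, -1.984, -0.002]
wrist_force: [2.5, 4.5, 0.9]
width: -0.003
grip_force: 2.3
```

```bash
python3 -c "
from h import *;rep((.5405,-.0105))"
```

```text
t 21.35 p [0.5476 0.0266 0.0537] yaw 78.3 d 0.0378 toolframe ctr [-37.8   0.5] F tool [ 4.9  1.5 -0.9] q [0.   0.2  2.03 0.   0.9  0.21] torque [ 0.69 -0.29  0.07]
```

Call:
{"method": "jog_arm", "body": {
  "commands": [
    {"travel": [-0.7,-5.1,0],"rot": [0,0,-8],"claw": 255},
    {"travel": [-0.6,-5.1,0],"rot": [0,0,-8],"claw": 255},
    {"travel": [-0.5,-5.1,0],"rot": [0,0,-8],"claw": 255},
    {"travel": [-0.5,-5.1,0],"rot": [0,0,-8],"claw": 255},
    {"travel": [0,0,0],"rot": [0,0,0],"claw": 255}
  ]
}}

```text
time: 21.85
tool_pos: [0.5256, 0.0244, 0.0535]
tcp_rot: [-1.796, -2.574, 0.001]
wrist_force: [-1.4, 4.5, 3.0]
width: 0.001
grip_force: 2.8
```

```bash
python3 -c "
from h import *;rep((.5405,-.0105))"
```

```text
t 21.85 p [0.5256 0.0244 0.0535] yaw 110.2 d 0.0379 toolframe ctr [-37.9   1.9] F tool [ 4.7  0.3 -3. ] q [-0.    0.17  2.08  0.    0.9  -0.35] torque [ 0.81  0.26 -0.03]
```

Call:
{"method": "jog_arm", "body": {
  "commands": [
    {"travel": [5,0,0],"rot": [0,0,0],"claw": 255},
    {"travel": [15,0,-5],"rot": [0,0,0],"claw": 255},
    {"travel": [20,0,-20],"rot": [0,0,0],"claw": 255},
    {"travel": [20,0,-20],"rot": [0,0,0],"claw": 255},
    {"travel": [20,0,-20],"rot": [0,0,0],"claw": 255}
  ]
}}

```text
time: 22.35
tool_pos: [0.4986, 0.0997, 0.1189]
tcp_rot: [-1.802, -2.573, 0.002]
wrist_force: [0.5, -0.1, -0.8]
width: 0.006
grip_force: 0.0
```

```bash
python3 - <<'E'
from h import *
from workcell import viewer
rep((.5405,-.0105))
for n in("side","top"):
    im=viewer.read_camera(n)["color"];cv2.imwrite(f"pics/{n}5.png",im)
    for c in ((.5394,-.0125),(.5387,-.0091)):print(n,prof(im,n,c,.068))
    o=(270,195) if n=="side" else (245,180)
    cc=cv2.resize(im[o[1]:o[1]+50,o[0]:o[0]+70] if n=="side" else im[180:240,245:325],(400,300),interpolation=cv2.INTER_CUBIC)
    A=cc if n=="side" else np.hstack([A,cc])
cv2.imwrite("pics/c6.png",A)
E
```

```text
t 22.35 p [0.4986 0.0997 0.1189] yaw 110.0 d 0.1179 toolframe ctr [-117.9    1.7] F tool [-0.2  0.4  0.8] q [ 0.15  0.05  2.07 -0.    1.02 -0.2 ] torque [0.01 0.01 0.01]
side (np.float64(229.5), np.float32(113.0), np.float32(24.0))
side (np.float64(237.4), np.float32(138.0), np.float32(28.0))
top (np.float64(228.2), np.float32(69.0), np.float32(4.0))
top (np.float64(235.8), np.float32(74.0), np.float32(11.0))
```

View pics/c6.png

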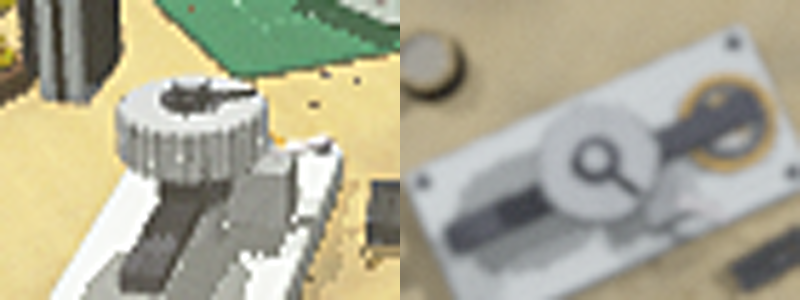

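```bash
python3 - <<'E'
from h import *
from scipy.optimize import minimize
im=cv2.imread("pics/top5.png");g=cv2.GaussianBlur(cv2.cvtColor(im,cv2.COLOR_BGR2GRAY),(0,0),.6).astype(np.float32)
F=lambda u,v:((u-400+.5)/5-.5+245,(v+.5)/5-.5+180)
h=[ray("top",*F(*p),.016)[:2] for p in((422,181),(733,42),(793,172))]
d=h[0]-h[1];e=h[1]-h[2];print("yaw holes",np.degrees(np.arctan2(d[1],d[0]))-90,np.degrees(np.arctan2(e[1],e[0])),np.linalg.norm(d),np.linalg.norm(e),"ctr",(h[0]+h[2])/2)
s=[ray("top",*F(*p),.04)[:2] for p in((447,240),(765,110))];d=s[0]-s[1];print("strap",np.degrees(np.arctan2(d[1],d[0]))-90,np.linalg.norm(d),(s[0]+s[1])/2)
th=np.radians(np.arange(0,360,5))
def sm(c,r,z):
    P=np.array([proj("top",[c[0]+r*np.cos(t),c[1]+r*np.sin(t),z]) for t in th],np.float32);return cv2.remap(g,P[:,:1],P[:,1:],cv2.INTER_LINEAR).ravel()
best=max((np.abs(sm((x,y),.0262,.068)-sm((x,y),.0298,.068)).sum(),x,y) for x in np.arange(.534,.544,.0005) for y in np.arange(-.016,-.007,.0005));print(best)
c=best[1:]
print("mark",prof(im,"top",c,.068),"eye",markang(*F(647,202),.068,*proj("top",[*c,.068]),"top"))
print("ctr eye",ray("top",*F(600,162),.068))
p=ray("top",*F(720,212),.039);a=p[:2]-c;print("ptr",np.linalg.norm(a),np.degrees(np.arctan2(a[1],a[0]))%360)
for y in(22.5,24.5,26.5):
    t=np.radians(y+225)
    for r in(.04,.061):
        q=proj("top",[c[0]+r*np.cos(t),c[1]+r*np.sin(t),.039]);print(y,r,((q-[245,180])*5+[400,0]).round())
E
```

```text
yaw holes 23.965528821400696 24.130042752680733 0.1598838106417404 0.06820753987284543 ctr [ 0.53931109 -0.01160796]
strap 22.00470369838014 0.1568749602726628 [ 0.53665643 -0.01355701]
(np.float32(1533.7861), np.float64(0.5414999999999992), np.float64(-0.010999999999999996))
mark (np.float64(226.1), np.float32(75.0), np.float32(4.0)) eye (np.float64(0.031564285987652804), np.float64(-132.33041084144617))
ctr eye [ 0.53840414 -0.01327668  0.068     ]
ptr 0.058864528295745754 247.73094260490768
22.5 0.04 [680. 195.]
22.5 0.061 [722. 212.]
24.5 0.04 [681. 192.]
24.5 0.061 [724. 208.]
26.5 0.04 [682. 189.]
26.5 0.061 [725. 204.]
```

```bash
python3 - <<'E'
import cv2
g=cv2.cvtColor(cv2.imread("pics/top5.png"),cv2.COLOR_BGR2GRAY)
print("    ",*range(270,308))
for v in range(198,228):print(v,*g[v,270:308])
E
```

```text
270 271 272 273 274 275 276 277 278 279 280 281 282 283 284 285 286 287 288 289 290 291 292 293 294 295 296 297 298 299 300 301 302 303 304 305 306 307
198 166 168 166 167 167 165 166 168 168 171 172 178 184 191 197 202 207 207 207 208 207 208 208 208 206 208 207 205 206 206 203 196 183 171 149 131 126 132
199 164 163 161 163 161 163 165 168 173 180 184 188 197 201 202 204 205 207 204 206 207 210 208 207 207 205 204 206 205 204 193 185 172 152 129 122 125 143
200 163 162 160 159 160 165 171 179 186 186 188 189 195 195 196 196 199 201 199 199 204 207 207 206 205 205 206 206 205 198 185 172 156 135 116 110 123 134
201 159 159 158 161 168 178 185 192 191 187 184 184 188 187 185 184 189 191 191 191 197 202 205 205 207 206 207 206 204 192 178 164 147 122 100 95 101 112
202 163 165 170 179 186 193 197 195 190 185 180 186 183 184 183 182 183 184 186 186 189 192 197 203 205 206 205 205 203 192 168 150 132 111 94 92 91 96
203 178 185 192 198 202 199 192 189 187 184 184 182 184 183 184 181 182 185 184 185 185 181 186 193 201 206 203 204 198 181 151 126 113 99 90 94 92 92
204 196 204 205 205 20
[... 2920 characters left out ...]
47 136 120 120 121 126 139 152 159 153 146 136 130 133 145 159 170 176 183 183
224 84 98 108 119 125 130 129 124 126 121 124 129 132 133 140 136 130 126 122 121 120 123 128 128 135 144 147 133 121 122 137 156 169 180 179 180 173 166
225 112 119 126 129 129 131 129 130 130 129 131 129 129 138 144 140 124 119 121 124 126 130 132 127 125 127 124 116 112 125 149 168 177 180 176 171 159 149
226 125 130 127 132 133 132 133 135 132 137 149 148 147 157 166 160 138 128 123 126 129 130 133 138 138 133 127 128 128 130 145 157 159 160 158 149 145 138
227 130 132 130 132 132 133 138 145 149 150 153 158 161 175 179 175 152 137 128 129 130 138 151 163 165 157 155 157 154 138 129 128 131 135 136 143 140 143
```

```bash
python3 - <<'E'
from h import *
z=.068
for a,b in(((284.4,211.7),(290.4,217)),((284.8,211.7),(291.3,218)),((284.4,211.7),(291.3,218)),((289.3,216),(292.4,219))):
    print(markang(*b,z,*a,"top"))
c=ray("top",284.4,211.7,z);print(c)
# base holes subpixel
g=cv2.cvtColor(cv2.imread("pics/top5.png"),cv2.COLOR_BGR2GRAY).astype(float)
F=lambda u,v:((u-400+.5)/5-.5+245,(v+.5)/5-.5+180)
H=[]
for p in((422,181),(733,42),(793,172)):
    u,v=np.round(F(*p)).astype(int);w=np.clip(170-g[v-3:v+4,u-3:u+4],0,None);yy,xx=np.mgrid[v-3:v+4,u-3:u+4]
    H.append(ray("top",(w*xx).sum()/w.sum(),(w*yy).sum()/w.sum(),.016)[:2])
d=H[0]-H[1];print("yaw",np.degrees(np.arctan2(d[1],d[0]))-90,(H[0]+H[2])/2,np.linalg.norm(d))
# pointer: bright white top points in rows 
p=np.array([ray("top",u,v,.039)[:2] for u,v in((303,221.5),(305,222))])
E
```

```text
(np.float64(0.01806381135759362), np.float64(-131.81466914477798))
(np.float64(0.020423941330072918), np.float64(-134.42796981359086))
(np.float64(0.021077139971985463), np.float64(-132.74257022643602))
(np.float64(0.009711038993716854), np.float64(-134.3853110992634))
[ 0.53908449 -0.01282495  0.068     ]
yaw 24.288713983907357 [ 0.53778045 -0.01086778] 0.16232036441254327
```

Call:
{"method": "jog_arm", "body": {
  "commands": [
    {"travel": [-20,0,20],"rot": [0,0,0],"claw": 255},
    {"travel": [-20,0,20],"rot": [0,0,0],"claw": 255},
    {"travel": [-20,0,20],"rot": [0,0,0],"claw": 255},
    {"travel": [-12,0,5],"rot": [0,0,0],"claw": 255},
    {"travel": [-4,0,0],"rot": [0,0,0],"claw": 255}
  ]
}}

```text
time: 22.95
tool_pos: [0.5245, 0.0262, 0.0518]
tcp_rot: [-1.802, -2.57, 0.003]
wrist_force: [0.6, 0.9, 1.0]
width: 0.001
grip_force: 0.0
```

Call:
{"method": "jog_arm", "body": {
  "commands": [
    {"travel": [-4,0,0],"rot": [0,0,0],"claw": 255},
    {"travel": [-0.4,-4.7,0],"rot": [0,0,-7.3],"claw": 255},
    {"travel": [-0.4,-4.7,0],"rot": [0,0,-7.3],"claw": 255},
    {"travel": [-0.4,-4.7,0],"rot": [0,0,-7.3],"claw": 255},
    {"travel": [0,0,0],"rot": [0,0,0],"claw": 255}
  ]
}}

```text
time: 23.45
tool_pos: [0.5142, 0.0169, 0.0537]
tcp_rot: [-1.279, -2.868, -0.001]
wrist_force: [-3.3, 3.3, -2.2]
width: 0.001
grip_force: 1.9
```

```bash
python3 -c "
from h import *;rep((.5405,-.0105))"
```

```text
t 23.45 p [0.5142 0.0169 0.0537] yaw 131.9 d 0.038 toolframe ctr [-38.    1.3] F tool [ 4.6 -0.3  2.2] q [-0.02  0.15  2.1   0.    0.89 -0.75] torque [ 0.4   0.46 -0.03]
```

Call:
{"method": "jog_arm", "body": {
  "commands": [
    {"travel": [5,0,0],"rot": [0,0,0],"claw": 255},
    {"travel": [15,0,-5],"rot": [0,0,0],"claw": 255},
    {"travel": [20,-10,-20],"rot": [0,0,0],"claw": 255},
    {"travel": [20,-10,-20],"rot": [0,0,0],"claw": 255},
    {"travel": [20,-10,-20],"rot": [0,0,0],"claw": 255}
  ]
}}

```text
time: 23.95
tool_pos: [0.4386, 0.0565, 0.1196]
tcp_rot: [1.282, 2.867, 0.001]
wrist_force: [0.1, -0.2, 0.0]
width: -0.002
grip_force: 0.0
```

```bash
python3 - <<'E'
from h import *
from workcell import viewer
rep((.5405,-.0105))
im=viewer.read_camera("top")["color"];cv2.imwrite("pics/top6.png",im)
print(prof(im,"top",ray("top",284.4,211.7,.068)[:2],.068,(.012,.022)))
print(prof(cv2.imread("pics/top5.png"),"top",ray("top",284.4,211.7,.068)[:2],.068,(.012,.022)))
g=cv2.cvtColor(im,cv2.COLOR_BGR2GRAY)
print("    ",*range(278,310))
for v in range(207,228):print(v,*g[v,278:310])
E
```

```text
t 23.95 p [0.4386 0.0565 0.1196] yaw 131.8 d 0.122 toolframe ctr [-117.9   31.3] F tool [-0.2 -0.  -0. ] q [ 0.07 -0.08  2.2  -0.    1.02 -0.66] torque [ 0.04 -0.03 -0.01]
(np.float64(249.2), np.float32(65.0), np.float32(8.0))
(np.float64(227.6), np.float32(70.0), np.float32(8.0))
     278 279 280 281 282 283 284 285 286 287 288 289 290 291 292 293 294 295 296 297 298 299 300 301 302 303 304 305 306 307 308 309
207 184 182 177 166 154 141 138 143 155 167 179 184 184 181 181 178 172 150 116 90 92 90 90 93 89 92 89 83 83 88 106 125
208 184 176 162 140 131 126 120 116 123 146 166 179 184 184 182 181 175 157 119 93 89 92 93 88 87 86 84 75 84 103 129 151
209 180 168 140 126 137 154 149 130 111 114 142 172 181 184 182 182 178 162 126 90 84 83 88 78 87 87 89 90 90 106 125 146
210 176 152 125 131 164 175 174 157 125 105 127 161 179 184 183 182 181 164 134 94 82 84 87 88 96 102 110 115 104 102 111 117
211 169 134 109 137 172 185 184 171 141 109 118 152 176 184 186 182 179 167 137 101 87 97 106 118 120 120 127 129 129 121 115 117
212 165 126 100 130 168 180 174 169 141 102 103 135 163 175 178 
[... 1336 characters left out ...]
 149 146 145 158 169 178 185 190 193 196
223 127 135 152 161 162 162 164 167 162 151 136 123 114 115 120 127 139 153 156 155 144 133 126 134 140 155 168 174 180 180 184 187
224 125 126 133 137 136 134 138 137 135 125 119 114 115 119 124 130 133 143 143 133 120 115 135 155 167 176 179 176 173 166 161 159
225 126 128 132 132 121 127 136 140 127 116 117 121 123 127 126 129 128 127 121 115 113 124 151 167 176 178 176 169 159 145 141 140
226 132 137 144 141 137 141 158 155 137 126 125 126 128 127 133 138 136 129 124 128 128 132 142 154 159 155 154 148 143 140 134 141
227 145 148 150 149 154 163 173 170 155 135 127 126 128 137 150 159 163 156 154 157 152 136 131 127 128 130 136 137 139 142 145 149
```

Call:
{"method": "jog_arm", "body": {
  "commands": [
    {"travel": [-12.7,15.1,0],"rot": [0,0,0],"claw": 255},
    {"travel": [-12.7,15.1,0],"rot": [0,0,0],"claw": 255},
    {"travel": [-12.7,15.1,0],"rot": [0,0,0],"claw": 255},
    {"travel": [-12.7,15.1,0],"rot": [0,0,0],"claw": 255},
    {"travel": [-12.7,15.1,0],"rot": [0,0,0],"claw": 255}
  ]
}}

```text
time: 24.5
tool_pos: [0.5392, 0.0594, 0.1189]
tcp_rot: [1.281, 2.867, 0.001]
wrist_force: [0.1, -0.7, 0.1]
width: -0.001
grip_force: 0.0
```

Call:
{"method": "jog_arm", "body": {
  "commands": [
    {"travel": [0,0,0],"rot": [0,0,7.2],"claw": 255},
    {"travel": [0,0,0],"rot": [0,0,7.2],"claw": 255},
    {"travel": [0,0,0],"rot": [0,0,7.2],"claw": 255},
    {"travel": [0,0,0],"rot": [0,0,7.2],"claw": 255},
    {"travel": [0,0,0],"rot": [0,0,7.2],"claw": 255}
  ]
}}

```text
time: 25.0
tool_pos: [0.5384, 0.0593, 0.1187]
tcp_rot: [2.111, 2.326, 0.001]
wrist_force: [-0.9, 0.8, 0.5]
width: 0.001
grip_force: 0.0
```

Call:
{"method": "jog_arm", "body": {
  "commands": [
    {"travel": [0,0,0],"rot": [0,0,7.2],"claw": 255},
    {"travel": [0,0,0],"rot": [0,0,7.2],"claw": 255},
    {"travel": [0,0,0],"rot": [0,0,7.2],"claw": 255},
    {"travel": [0,0,0],"rot": [0,0,7.2],"claw": 255},
    {"travel": [0,0,0],"rot": [0,0,7.2],"claw": 255}
  ]
}}

```text
time: 25.5
tool_pos: [0.5384, 0.0593, 0.1188]
tcp_rot: [2.726, 1.56, 0.002]
wrist_force: [0.1, -0.2, 1.0]
width: -0.0
grip_force: 0.0
```

Call:
{"method": "jog_arm", "body": {
  "commands": [
    {"travel": [0,0,0],"rot": [0,0,7.2],"claw": 255},
    {"travel": [0,0,0],"rot": [0,0,7.2],"claw": 255},
    {"travel": [0,0,0],"rot": [0,0,7.2],"claw": 255},
    {"travel": [0,0,0],"rot": [0,0,7.2],"claw": 255},
    {"travel": [0,0,0],"rot": [0,0,7.2],"claw": 255}
  ]
}}

```text
time: 26.0
tool_pos: [0.5384, 0.0593, 0.1188]
tcp_rot: [3.075, 0.641, 0.002]
wrist_force: [0.0, 0.2, 0.3]
width: -0.003
grip_force: 0.0
```

```bash
python3 - <<'E'
from h import *
C=np.array((.5405,-.0105));rep(C)
F=lambda u,v:((u-400+.5)/5-.5+245,(v+.5)/5-.5+180)
t=np.radians(24.3);B=np.array([[np.cos(t),np.sin(t)],[-np.sin(t),np.cos(t)]])
ct=np.array((.5388,-.0122))  # fixture axis as top camera sees it
for n,p,z in(("loupe",(432,62),.03),("tail end",(447,240),.041),("die",(770,258),.008)):
    print(n,B@(ray("top",*F(*p),z)[:2]-ct)*1000)
from workcell import monitor
print("tcp base",B@(np.array(monitor.read_state()['tool_pos'])[:2]-C)*1000)
E
```

```text
t 26.0 p [0.5384 0.0593 0.1188] yaw 23.5 d 0.0698 toolframe ctr [-25.9  64.8] F tool [ 0.1 -0.2 -0.3] q [ 0.06  0.11  2.   -0.    1.03  1.22] torque [ 0.    0.01 -0.01]
loupe [82.07075517 52.44800362]
tail end [ 0.45567265 77.91818498]
die [-65.16097015 -53.1298643 ]
tcp base [26.7834195  64.49348139]
```

Call:
{"method": "jog_arm", "body": {
  "commands": [
    {"travel": [0,0,20],"rot": [0,0,0],"claw": 255},
    {"travel": [0,0,25],"rot": [0,0,0],"claw": 255},
    {"travel": [0,0,25],"rot": [0,0,0],"claw": 255},
    {"travel": [0,0,13],"rot": [0,0,0],"claw": 255},
    {"travel": [0,0,5],"rot": [0,0,0],"claw": 255}
  ]
}}

```text
time: 26.5
tool_pos: [0.5369, 0.0591, 0.029]
tcp_rot: [-3.073, -0.65, 0.003]
wrist_force: [-0.2, 0.7, -0.6]
width: 0.0
grip_force: 0.0
```

Call:
{"method": "jog_arm", "body": {
  "commands": [
    {"travel": [-3,0,0],"rot": [0,0,0],"claw": 255},
    {"travel": [-3,0,0],"rot": [0,0,0],"claw": 255},
    {"travel": [-2,0,0],"rot": [0,0,0],"claw": 255},
    {"travel": [0,0,0],"rot": [0,0,0],"claw": 255},
    {"travel": [0,0,0],"rot": [0,0,0],"claw": 255}
  ]
}}

```text
time: 27.0
tool_pos: [0.5313, 0.0555, 0.0311]
tcp_rot: [3.073, 0.65, 0.003]
wrist_force: [0.4, -0.8, 0.1]
width: 0.003
grip_force: 0.2
```

```bash
python3 -c "
from h import *;rep((.5405,-.0105))"
```

```text
t 27.0 p [0.5313 0.0555 0.0311] yaw 23.9 d 0.0666 toolframe ctr [-18.3  64.1] F tool [ 0.   0.9 -0.1] q [ 0.06  0.21  2.08 -0.    0.85  1.21] torque [-0.01 -0.06 -0.02]
```

Call:
{"method": "jog_arm", "body": {
  "commands": [
    {"travel": [-5.7,-1.4,0],"rot": [0,0,-5],"claw": 255},
    {"travel": [-5.7,-1.4,0],"rot": [0,0,-5],"claw": 255},
    {"travel": [-5.7,-1.4,0],"rot": [0,0,-5],"claw": 255},
    {"travel": [-5.7,-1.4,0],"rot": [0,0,-5],"claw": 255},
    {"travel": [-5.7,-1.4,0],"rot": [0,0,-5],"claw": 255}
  ]
}}

```text
time: 27.5
tool_pos: [0.504, 0.0455, 0.0309]
tcp_rot: [2.857, 1.305, 0.003]
wrist_force: [1.6, 0.0, 0.3]
width: -0.003
grip_force: 0.4
```

```bash
python3 -c "
from h import *;rep((.5405,-.0105))"
```

```text
t 27.5 p [0.504  0.0455 0.0309] yaw 49.1 d 0.0669 toolframe ctr [-18.4  64.3] F tool [ 1.1  1.2 -0.3] q [0.04 0.16 2.14 0.   0.84 0.75] torque [ 0.02 -0.12 -0.02]
```

Call:
{"method": "jog_arm", "body": {
  "commands": [
    {"travel": [-5.7,-1.4,0],"rot": [0,0,-5],"claw": 255},
    {"travel": [-5.7,-1.4,0],"rot": [0,0,-5],"claw": 255},
    {"travel": [-5.7,-1.4,0],"rot": [0,0,-5],"claw": 255},
    {"travel": [-5.7,-1.4,0],"rot": [0,0,-5],"claw": 255},
    {"travel": [-5.7,-1.4,0],"rot": [0,0,-5],"claw": 255}
  ]
}}

```text
time: 28.0
tool_pos: [0.4833, 0.0249, 0.0308]
tcp_rot: [2.507, 1.892, 0.002]
wrist_force: [1.2, 1.6, 1.1]
width: 0.002
grip_force: 0.4
```

Call:
{"method": "jog_arm", "body": {
  "commands": [
    {"travel": [-5.7,-1.4,0],"rot": [0,0,-5],"claw": 255},
    {"travel": [-5.7,-1.4,0],"rot": [0,0,-5],"claw": 255},
    {"travel": [-5.7,-1.4,0],"rot": [0,0,-5],"claw": 255},
    {"travel": [-5.7,-1.4,0],"rot": [0,0,-5],"claw": 255},
    {"travel": [-5.7,-1.4,0],"rot": [0,0,-5],"claw": 255}
  ]
}}

```text
time: 28.5
tool_pos: [0.4732, -0.0026, 0.0308]
tcp_rot: [2.038, 2.39, 0.001]
wrist_force: [-0.7, 0.6, 1.3]
width: -0.002
grip_force: 0.4
```

```bash
python3 -c "
from h import *;rep((.5405,-.0105))"
```

```text
t 28.5 p [ 0.4732 -0.0026  0.0308] yaw 99.1 d 0.0677 toolframe ctr [-18.4  65.2] F tool [ 0.7 -0.6 -1.3] q [-0.06  0.11  2.2   0.    0.83 -0.22] torque [ 0.13 -0.06  0.03]
```

Call:
{"method": "jog_arm", "body": {
  "commands": [
    {"travel": [-5.7,-1.4,0],"rot": [0,0,-5],"claw": 255},
    {"travel": [-5.7,-1.4,0],"rot": [0,0,-5],"claw": 255},
    {"travel": [-3,-0.7,0],"rot": [0,0,-2.5],"claw": 255},
    {"travel": [0,0,0],"rot": [0,0,0],"claw": 255},
    {"travel": [0,0,0],"rot": [0,0,0],"claw": 255}
  ]
}}

```text
time: 29.0
tool_pos: [0.4728, -0.0173, 0.0305]
tcp_rot: [1.772, 2.594, 0.0]
wrist_force: [-0.0, -0.5, -0.2]
width: 0.0
grip_force: 0.0
```

```bash
python3 -c "
from h import *;rep((.5405,-.0105))"
```

```text
t 29.0 p [ 0.4728 -0.0173  0.0305] yaw 111.3 d 0.0681 toolframe ctr [-18.2  65.6] F tool [-0.5 -0.2  0.2] q [-0.09  0.11  2.2  -0.    0.83 -0.46] torque [ 0.03 -0.    0.  ]
```

Call:
{"method": "jog_arm", "body": {
  "commands": [
    {"travel": [-2,-0.5,0],"rot": [0,0,-1.8],"claw": 255},
    {"travel": [-1,0,0],"rot": [0,0,-1],"claw": 255},
    {"travel": [-1,0,0],"rot": [0,0,0],"claw": 255},
    {"travel": [0,0,0],"rot": [0,0,0],"claw": 255},
    {"travel": [0,0,0],"rot": [0,0,0],"claw": 255}
  ]
}}

```text
time: 29.5
tool_pos: [0.4732, -0.0207, 0.0301]
tcp_rot: [-1.707, -2.636, 0.0]
wrist_force: [-2.4, 3.1, 1.5]
width: -0.002
grip_force: 1.9
```

```bash
python3 -c "
from h import *;rep((.5405,-.0105))"
```

```text
t 29.5 p [ 0.4732 -0.0207  0.0301] yaw 114.2 d 0.068 toolframe ctr [-18.2  65.6] F tool [ 3.8 -0.9 -1.5] q [-0.1   0.11  2.2   0.    0.83 -0.52] torque [0.53 0.27 0.03]
```

Call:
{"method": "jog_arm", "body": {
  "commands": [
    {"travel": [5,0,0],"rot": [0,0,0],"claw": 255},
    {"travel": [10,0,0],"rot": [0,0,0],"claw": 255},
    {"travel": [5,0,-20],"rot": [0,0,0],"claw": 255},
    {"travel": [0,0,-40],"rot": [0,0,0],"claw": 255},
    {"travel": [0,0,-40],"rot": [0,0,0],"claw": 255}
  ]
}}

```text
time: 30.0
tool_pos: [0.4642, -0.0023, 0.1304]
tcp_rot: [-1.705, -2.637, 0.002]
wrist_force: [1.5, 0.3, -0.1]
width: -0.0
grip_force: 0.0
```

Call:
{"method": "jog_arm", "body": {
  "commands": [
    {"travel": [10,0,-10],"rot": [0,0,0],"claw": 255},
    {"travel": [20,0,-10],"rot": [0,0,0],"claw": 255},
    {"travel": [20,0,0],"rot": [0,0,0],"claw": 255},
    {"travel": [20,0,0],"rot": [0,0,0],"claw": 255},
    {"travel": [0,0,0],"rot": [0,0,0],"claw": 255}
  ]
}}

```text
time: 30.5
tool_pos: [0.4353, 0.0627, 0.1496]
tcp_rot: [-1.703, -2.639, 0.0]
wrist_force: [0.9, -0.3, -0.2]
width: 0.001
grip_force: 0.0
```

```bash
python3 - <<'E'
from h import *
from workcell import viewer
rep((.5405,-.0105))
im=viewer.read_camera("top")["color"];cv2.imwrite("pics/top7.png",im)
print(prof(im,"top",ray("top",284.4,211.7,.068)[:2],.068,(.012,.022)))
s=viewer.read_camera("side")["color"]
cv2.imwrite("pics/c7.png",np.hstack([cv2.resize(im[178:248,245:325],(457,400),interpolation=cv2.INTER_CUBIC),cv2.resize(s[190:270,265:333],(340,400),interpolation=cv2.INTER_CUBIC)]))
E
```

```text
t 30.5 p [0.4353 0.0627 0.1496] yaw 114.3 d 0.1281 toolframe ctr [-110.    65.7] F tool [-0.6  0.7  0.2] q [ 0.09 -0.12  2.17  0.    1.09 -0.34] torque [ 0.04 -0.01  0.  ]
(np.float64(249.1), np.float32(65.0), np.float32(7.0))
```

View pics/c7.png

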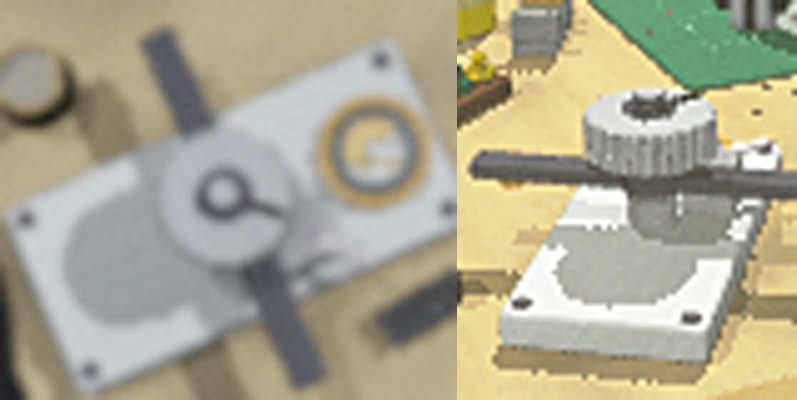

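```bash
python3 -c "
from workcell import workorder;print(workorder.finish_job())"
```

```text
the job is handed in; nothing more can be done
None
```

The job is handed in: the last pictures show the wheel's mark lined up with the pointer for the second time (within about 2° by measurement) and the strap swung a quarter turn to its stop. The movement is uncovered in its nest and the arm is clear, after 30.5 s of the 72 s allowed.

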